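# Wipe the biscuit chips off the pastry slab

### The job

Pick up the scraper block and wipe both biscuit chips off the marble pastry slab into the steel crumb catcher at its left end, moving the chips only with the scraper, never with the gripper. Then set the scraper down upright on the slab.

Things in the scene. Friction and masses are not known exactly. Their poses are not given: they have to be found in the camera images.
- scraper: Loose scraper block, 0.2 to 0.35 kg: dark wood on a black rubber foot, 120 mm long (x), 34 thick (y), 27 high; on it a grip rib 90 long (x), 22 thick (y), from z = 27 to 68 mm. Origin: centre of the underside, z up. Starts upright on the worktop left or right of the slab. Grip the rib across its thickness; wipe along own y with the long flat side (both alike), underside 0 to 4 mm above the slab.
- board: Fixed marble slab joined to a steel crumb catcher. Origin: centre of the slab's underside, on the worktop, z up. Slab: x -80 to 80 mm, y -90 to 90, flat rimless top at z = 24. Catcher: open tray just beyond the slab's +y end (robot's left), y 90 to 200, x -85 to 85, floor at z = 5, 4 mm walls on the three outer sides, rim at z = 21, no wall toward the slab. Turned by up to about 10 degrees.
- chip_1: Loose brown piece of biscuit, about 22 x 20 mm and 10 mm thick, 12 g. Origin at about the centre of its underside. It starts lying flat on the slab, in the half nearer the robot (board x from -32 to -15 mm, board y from -25 to +45 mm).
- chip_2: Loose brown piece of biscuit like the other one, about 22 x 20 x 10 mm, 12 g. Origin at about the centre of its underside. It starts lying flat on the slab, in the half farther from the robot (board x from +15 to +32 mm, board y from -25 to +45 mm). Behind the slab, from world x = 0.62 m on, stand a tall grinder and an oven: keep arm moves in front of them.
Mind the look-alikes: they are no part of the job. Leave any turquoise look-alike of the scraper alone.

How it is judged:
By the outcome, as a careful person would: the job done as asked, in the order asked, and still so for the second after the job is handed in, with the robot touching nothing.
It also fails if it takes over 54 s, if anything falls off the work surface, if the arm or the gripper's body presses on something with over 40 N, if the wrist force passes 120 N, or if a joint passes its speed limit or range.

### The arm

A 6-joint arm with a two-finger parallel gripper is mounted at the origin on a cart in front of the work surface, level with it; the furniture and walls round the work are solid. World frame = base frame: x ahead of the robot, y to its left, z up, the work surface at z = 0. Lengths are in m, angles in rad, forces in N, time in s.
With the tool pointing down it reaches from about 0.4 to 0.825 m from the base axis. Payload 7 kg.
Tool frame: the origin (TCP) lies at the very end of the fingers, on their centre line; the grasp point (between the pads) lies 19 mm behind it (tcp_to_grasp is the distance from the TCP to the grasp point, in m); x points along the fingers, z is the direction in which the jaws open and shut, and the axes are right-handed (so a half turn about x gives the same grasp; the last joint's range is limited). The gripper opens to 88 mm and grips with 3 to 60 N. Pads are 19 mm wide; open, the fingers measure 130 mm over their backs; the gripper's body (78 mm by 193 mm) begins 47 mm behind the grasp point.
Start: joints at [1.465, 0.359, 0.012, 0, -1.224, -0.288], TCP at [0.259, 0.623, 0.227] pointing down, gripper open.
Joint ranges: [-3.07, 3.07], [-1.43, 2.12], [-1.02, 1.25], [-3.03, 1.67], [-3.05, -0], [-3.03, 3.03]. Speed limits (rad/s): [2.39, 2.39, 3.01, 3.14, 3.14, 3.14].

### API

Orientations are given as [roll, pitch, yaw] about the fixed x, y, z axes, in that order (R = Rz(yaw) Ry(pitch) Rx(roll)).
In Python, from station import get_state, grab_frame, job_done, tcp_to_grasp gives the robot as it stands. The module is installed in compiled form; this text tells all that it offers.
- The arm moves only by the shell command python3 -m crank 'ROWS' [FORCE]. ROWS is JSON, a list of rows, each a list of 7 numbers: the shift along the tool's x, y, z in m, then the turn, a rotation vector about the tool's x, y, z in rad, then the opening, from 0 (shut) to 1 (fully open). In form: [[x, y, z, wx, wy, wz, fingers], ...]. A call has 1 to 10 rows; each row is the pose to reach, as a shift and turn from the pose commanded when the call began, along the tool's axes at that moment; what a row does not reach only later rows make up. A row lasts 1/8 s, in which the tool goes at most 62.5 mm and 10.7 degrees, less where a joint would pass 70% of its speed; a pose out of reach is approached as far as the arm can. A call with a gripper value outside its range is refused whole. The fingers move at their own pace and stop on an object; FORCE is the grip in N (left out, the last holds). Time passes only in rows, so rows that repeat a pose let the fingers close. It gives the time, the measured TCP pose, the force and the opening at its end, in the units of the state.
- get_state(): the state, without advancing time (a new reading comes with each control period).
- grab_frame(name): name is "side" or "top"; returns a dict with "pixels" (384x512x3 uint8, red, green, blue), "vfov" (degrees; the focal length in pixels is half the picture's height over the tangent of half this angle, whatever the lens; pixels are square), "cx", "cy" (the principal point, pixels), "extrinsics" (4x4, takes a point from world to camera coordinates). Camera axes: x right, y up, looking along -z (the intrinsics and any distortion apply to the point x, -y, -z); pixel columns grow to the right and rows downward; lengths in m; the calibration is good to about 2 mm. A picture is of the moment at which its call begins. There is no depth.
- job_done(): hands the job in, once; it reports no verdict.
The state is a dict: "t": time; "q": joint angles; "qd": joint speeds; "joint_efforts": joint torques, N m; "eef_pos": TCP position; "ee_rot": TCP orientation; "force": force on the tool from outside, world axes, zero at the start; "moment": the same for the moment, N m; "width": finger opening in m.
Only numpy, scipy, OpenCV 4.12 (cv2) and the standard library are available. Lean on these libraries where they do the work, as an engineer would, in place of code of your own. Each camera call takes 0.05 s, during which the arm holds its last target.

## Working session

There is one attempt and no reset: what is moved stays moved. The work goes in short steps, Python scripts to look and compute and a shell command to move; the robot and the scene stay as the last step left them, time stands still between calls to the robot, and variables do not carry over. Pictures are saved under pics/ and viewed, and the job is handed in when it is done.

```bash
mkdir -p pics; python3 - <<'E'
from station import *
import cv2
s=get_state(); print(s, tcp_to_grasp)
for n in("top","side"):
    f=grab_frame(n); cv2.imwrite(f"pics/{n}0.png",f["pixels"][:,:,::-1]); print({k:v for k,v in f.items() if k!="pixels"})
E
```

```text
{'t': 0.0, 'q': array([ 1.46511136e+00,  3.59386382e-01,  1.10732146e-02, -3.79260976e-04,
       -1.22408728e+00, -2.88112444e-01]), 'qd': array([ 6.96770591e-04, -6.92630924e-04,  1.14671884e-03, -6.20618598e-04,
        4.12284723e-04, -1.48111522e-05]), 'joint_efforts': array([-1.16601212e-03, -5.82713556e+01,  2.93051666e+01,  6.99746400e+00,
        6.97832205e-03, -1.57311024e-04]), 'eef_pos': array([0.25881634, 0.62288539, 0.22562401]), 'ee_rot': array([ 0.06943799,  1.56915305, -1.89528491]), 'force': array([ 0.69575676, -0.43595484, -1.02589604]), 'moment': array([-0.00507623, -0.03434529, -0.00084552]), 'width': 0.08735089463454154} 0.0188
{'vfov': 52.782488989978454, 'cx': 248.5247327682622, 'cy': 189.5330267468141, 'extrinsics': array([[-0.40819062, -0.91286488, -0.00762406,  0.18553524],
       [ 0.86814661, -0.39075035,  0.30599938, -0.45294207],
       [-0.2823152 ,  0.11828727,  0.95200118, -1.05335638],
       [ 0.        ,  0.        ,  0.        ,  1.        ]])}
{'vfov': 43.57868203041235, 'cx': 250.1357217961088, 'cy': 182.6486323832512, 'extrinsics': array([[ 0.99063925, -0.13565694, -0.01520088, -0.45789789],
       [ 0.08503251,  0.52613985,  0.84613612, -0.08926464],
       [-0.10678645, -0.83950822,  0.53275003, -1.63500749],
       [ 0.        ,  0.        ,  0.        ,  1.        ]])}
```

View pics/top0.png

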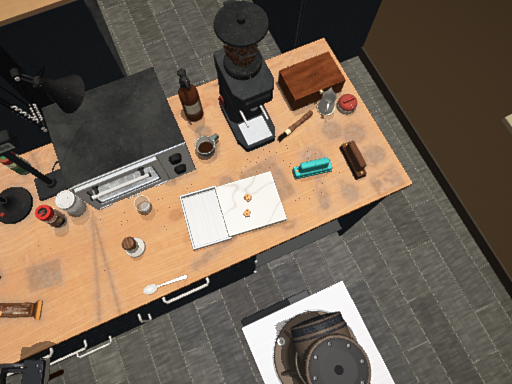

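View pics/side0.png

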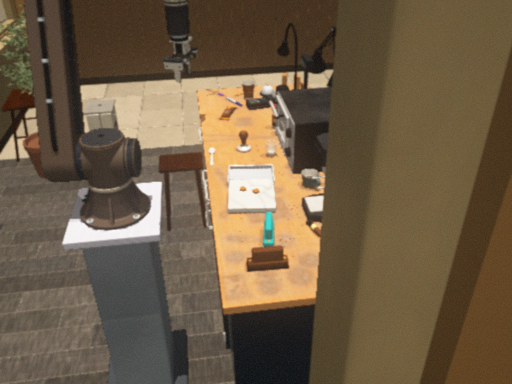

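The top view shows the slab at about (252,203) with chips at (248,198) and (247,213), and the catcher at (205,217). The dark scraper is at (354,160) and the turquoise decoy at (313,168). Next I'll zoom in and measure.

```bash
cat > h.py <<'E'
import numpy as np, cv2
from station import *
def K(f):
    h=f["pixels"].shape[0]; F=h/2/np.tan(np.radians(f["vfov"]/2)); return F
def ray(f,u,v):
    F=K(f);d=np.array([(u-f["cx"])/F,-(v-f["cy"])/F,-1.]);E=f["extrinsics"];R=E[:3,:3];return -R.T@E[:3,3],R.T@d
def onz(f,u,v,z):
    c,d=ray(f,u,v);return c+d*(z-c[2])/d[2]
def proj(f,p):
    E=f["extrinsics"];q=E[:3,:3]@np.array(p)+E[:3,3];F=K(f);return f["cx"]+F*q[0]/-q[2],f["cy"]-F*q[1]/-q[2]
def crop(f,u0,v0,u1,v1,s,name):
    im=f["pixels"][v0:v1,u0:u1,::-1];cv2.imwrite(name,cv2.resize(im,None,fx=s,fy=s,interpolation=cv2.INTER_CUBIC))
E
python3 - <<'E'
from h import *
f=grab_frame("top");crop(f,170,130,380,260,3.8,"pics/topc.png")
g=grab_frame("side");crop(g,200,140,330,290,4,"pics/sidec.png")
np.save("f.npy",f,allow_pickle=True);np.save("g.npy",g,allow_pickle=True)
print(onz(f,354,160,.068),onz(f,252,203,.024),onz(f,205,217,.02),onz(g,267,255,.05),onz(g,251,195,.024))
print(proj(g,[.259,.623,.226]),proj(f,[.259,.623,.226]))
E
```

```text
[ 0.4456204  -0.34142799  0.068     ] [ 0.46028867 -0.01420927  0.024     ] [0.4792709  0.13098726 0.02      ] [ 0.45996752 -0.37057475  0.05      ] [ 0.46225791 -0.0243488   0.024     ]
(np.float64(182.86367917168002), np.float64(77.58649283348217)) (np.float64(21.8889454838434), np.float64(375.4030286333884))
```

View pics/topc.png

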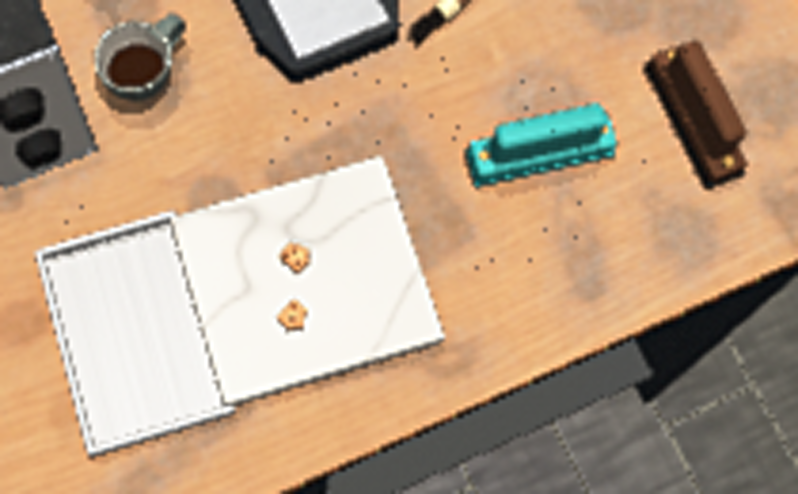

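View pics/sidec.png

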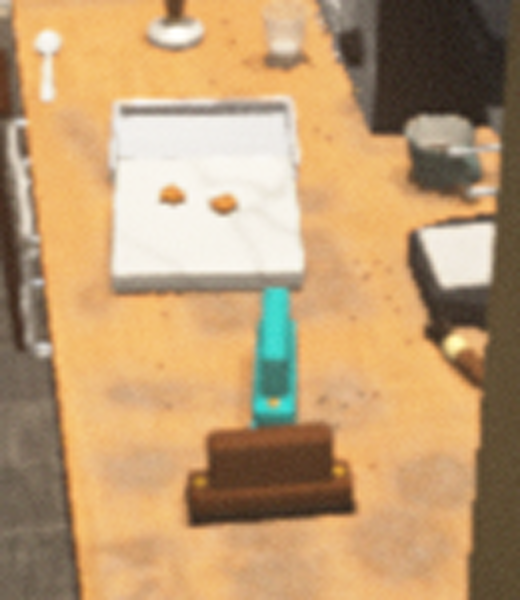

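```bash
python3 - <<'E'
from h import *
f=np.load("f.npy",allow_pickle=True).item();g=np.load("g.npy",allow_pickle=True).item()
T=lambda u,v,z:onz(f,170+(u+.5)/3.8-.5,130+(v+.5)/3.8-.5,z)
S=lambda u,v,z:onz(g,200+(u+.5)/4-.5,140+(v+.5)/4-.5,z)
c=[T(380,158,.024),T(442,338,.024),T(228,403,.024),T(175,215,.024)]
print("slab top",np.round(c,4),[round(np.linalg.norm(c[i]-c[(i+1)%4]),4) for i in range(4)])
c=[S(112,277,.024),S(303,275,.024)];print("slab right edge side",np.round(c,4),np.linalg.norm(c[0]-c[1]))
print("catcher outer",T(40,256,.021),T(91,452,.021), "side",S(113,102,.021),S(297,98,.021))
for n,I,off in(("top",f,(170,130,380,260)),("side",g,(200,140,330,290))):
    im=I["pixels"];u0,v0,u1,v1=off;h=cv2.cvtColor(im[v0:v1,u0:u1],cv2.COLOR_RGB2HSV)
    if n=="top": slab=np.zeros(h.shape[:2],np.uint8);slab[32:95,45:110]=1
    else: slab=np.zeros(h.shape[:2],np.uint8);slab[42:56,35:65]=1
    m=((h[...,1]>70)&(slab>0)&(h[...,0]<25)).astype(np.uint8)
    N,l,st,ce=cv2.connectedComponentsWithStats(m)
    for i in range(1,N):
        if st[i,4]>8: 
            u,v=ce[i]+np.array([u0,v0]);print(n,"chip",u,v,st[i,4],onz(I,u,v,.030))
# scraper
print("side base front low",S(193,522,0),S(352,509,0))
print("side rib top",S(207,433,.068),S(329,424,.068))
print("top base left edge",T(648,70,.0),T(710,187,.0),T(744,174,.027),T(645,64,.027),T(707,177,.027))
print("top rib top", T(683,43,.068),T(697,40,.068),T(746,130,.068),T(730,146,.068))
E
```

```text
slab top [[ 0.5308 -0.1056  0.024 ]
 [ 0.3753 -0.0863  0.024 ]
 [ 0.3966  0.0863  0.024 ]
 [ 0.5542  0.0649  0.024 ]] [np.float64(0.1567), np.float64(0.1739), np.float64(0.159), np.float64(0.1721)]
slab right edge side [[ 0.3748 -0.0939  0.024 ]
 [ 0.5307 -0.1157  0.024 ]] 0.15735331847277745
catcher outer [0.56759775 0.17626044 0.021     ] [0.40524514 0.19678817 0.021     ] side [0.40386665 0.19772148 0.021     ] [0.57827497 0.17686975 0.021     ]
top chip 244.62665489849957 171.0820829655781 1133 [ 0.56077315 -0.03465509  0.03      ]
top chip 247.25 197.1 40 [ 0.48136564 -0.00805749  0.03      ]
top chip 246.58695652173913 212.6304347826087 46 [0.4382844  0.01330645 0.03      ]
top chip 276.38461538461536 223.53846153846155 13 [ 0.37225342 -0.05307532  0.03      ]
side chip 242.5 188.29166666666666 24 [0.43758805 0.01324651 0.03      ]
side chip 255.375 190.375 24 [ 0.48004582 -0.00705736  0.03      ]
side base front low [ 0.40513624 -0.36941896  0.        ] [ 5.19609129e-01 -3.73309611e-01 -1.11022302e-16]
side rib top [ 0.4182094  -0.35463867  0.068     ] [ 0.50441076 -0.35814801  0.068     ]
top base left edge [ 0.51741533 -0.35002383  0.        ] [ 0.40410988 -0.3467826   0.        ] [ 0.39713881 -0.36610102  0.027     ] [ 0.51501697 -0.33929202  0.027     ] [ 0.40708758 -0.33777205  0.027     ]
top rib top [ 0.50607688 -0.35877747  0.068     ] [ 0.50379384 -0.37021081  0.068     ] [ 0.42023565 -0.36779255  0.068     ] [ 0.41363438 -0.34984521  0.068     ]
```

```bash
python3 - <<'E'
from h import *
f=np.load("f.npy",allow_pickle=True).item();g=np.load("g.npy",allow_pickle=True).item()
crop(f,330,130,380,190,12,"pics/tsc.png");crop(g,240,235,300,280,12,"pics/ssc.png")
E
```

```text
(no output)
```

View pics/tsc.png

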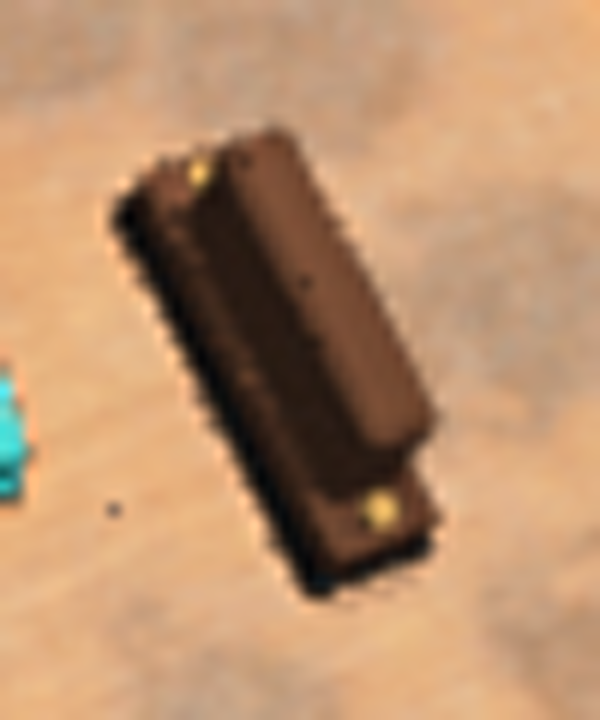

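View pics/ssc.png

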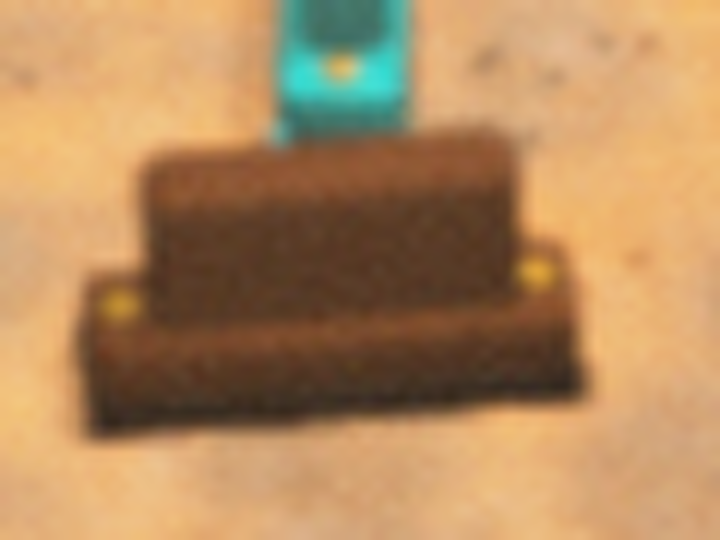

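```bash
python3 - <<'E'
from h import *
f=np.load("f.npy",allow_pickle=True).item();g=np.load("g.npy",allow_pickle=True).item()
T=lambda u,v:(f,330+(u+.5)/12-.5,130+(v+.5)/12-.5)
S=lambda u,v:(g,240+(u+.5)/12-.5,235+(v+.5)/12-.5)
def tri(a,b):
    c1,d1=ray(*a);c2,d2=ray(*b);A=np.c_[d1,-d2];s=np.linalg.lstsq(A,c2-c1,rcond=None)[0];p,q=c1+d1*s[0],c2+d2*s[1];return np.round((p+q)/2,4),round(np.linalg.norm(p-q),4)
print("far screw",tri(T(200,172),S(538,270)),onz(*T(200,172),.027),onz(*S(538,270),.027))
print("near screw",tri(T(381,508),S(121,304)),onz(*T(381,508),.027),onz(*S(121,304),.027))
print("rib top T",[np.round(onz(*T(*p),.068)[:2],4) for p in((228,148),(285,130),(437,410),(375,448))])
print("rib top S",[np.round(onz(*S(*p),.068)[:2],4) for p in((148,158),(512,130),(518,185),(148,208))])
print("base foot T",[np.round(onz(*T(*p),.0)[:2],4) for p in((122,222),(308,596),(432,548))])
print("base foot S",[np.round(onz(*S(*p),.0)[:2],4) for p in((92,436),(580,398))])
from scipy.spatial.transform import Rotation as R
s=get_state();M=R.from_euler("xyz",s["ee_rot"]).as_matrix();print(M.round(3))
E
```

```text
far screw (array([ 0.5126, -0.3622,  0.0287]), np.float64(0.0018)) [ 0.51405162 -0.36305534  0.027     ] [ 0.51203377 -0.36059051  0.027     ]
near screw (array([ 0.412 , -0.3595,  0.0288]), np.float64(0.0001)) [ 0.4124424 -0.3602721  0.027    ] [ 0.41223097 -0.35740954  0.027     ]
rib top T [array([ 0.5044, -0.355 ]), array([ 0.5029, -0.3705]), array([ 0.4206, -0.368 ]), array([ 0.4181, -0.3491])]
rib top S [array([ 0.4197, -0.3541]), array([ 0.5055, -0.3572]), array([ 0.5031, -0.3769]), array([ 0.4172, -0.3718])]
base foot T [array([ 0.518 , -0.3487]), array([ 0.4047, -0.3426]), array([ 0.4031, -0.3785])]
base foot S [array([ 0.4029, -0.3722]), array([ 0.5196, -0.3769])]
[[-0.     0.923 -0.384]
 [-0.001 -0.384 -0.923]
 [-1.     0.     0.001]]
```

Slab centre is about (0.463, -0.011), yaw about -7.4°. The chips are at (0.438, 0.013) and (0.481, -0.007), with both cameras agreeing to about 2 mm. The scraper is centred at (0.462, -0.361), yaw about -2.3°; its screw heights triangulate to 28.7 mm against 27 expected. I'm moving now.

```bash
python3 -m crank '[[0,0.348,0.313,0,0,0,1],[0,0.348,0.313,-0.1,0,0,1],[0,0.348,0.313,-0.2,0,0,1],[0,0.348,0.313,-0.354,0,0,1],[0,0.348,0.313,-0.354,0,0,1],[0,0.348,0.313,-0.354,0,0,1],[0,0.348,0.313,-0.354,0,0,1],[0,0.348,0.313,-0.354,0,0,1],[0,0.565,0.830,-0.354,0,0,1],[0,0.565,0.830,-0.354,0,0,1]]'
```

```text
t: 1.45
eef_pos: [0.4605, 0.0741, 0.2265]
ee_rot: [-0.348, 1.571, -1.958]
force: [0.7, 0.5, 1.0]
width: 0.0879
```

```bash
cat > w.py <<'E'
# usage: w.py x y z yawdeg -> shift/turn (tool axes) from the current pose; tool z direction in world = yawdeg
import sys
from h import *
from scipy.spatial.transform import Rotation as R
s=get_state();M=R.from_euler("xyz",s["ee_rot"]).as_matrix()
x,y,z,a=map(float,sys.argv[1:]);a=np.radians(a)
zt=np.array([np.cos(a),np.sin(a),0]);xt=np.array([0,0,-1.]);G=np.c_[xt,np.cross(zt,xt),zt]
print("now",s["t"],s["eef_pos"].round(4),"zdeg",np.degrees(np.arctan2(M[1,2],M[0,2])).round(2),"F",s["force"].round(1),"w",round(s["width"],4),"q",s["q"].round(2))
print("shift",(M.T@(np.array([x,y,z])-s["eef_pos"])).round(4),"turn",R.from_matrix(M.T@G).as_rotvec().round(4))
E
python3 w.py 0.462 -0.361 0.12 -92.3
```

```text
now 1.45 [0.4605 0.0741 0.2265] zdeg -92.24 F [0.7 0.5 1. ] w 0.0879 q [ 0.58  0.01 -0.43  0.   -1.13  0.95]
shift [0.1065 0.0185 0.4347] turn [0.001  0.0001 0.    ]
```

```bash
python3 -m crank '[[0,0.018,0.435,0,0,0,1],[0,0.018,0.435,0,0,0,1],[0,0.018,0.435,0,0,0,1],[0,0.018,0.435,0,0,0,1],[0,0.018,0.435,0,0,0,1],[0,0.018,0.435,0,0,0,1],[0.106,0.018,0.435,0,0,0,1],[0.106,0.018,0.435,0,0,0,1],[0.106,0.018,0.435,0,0,0,1],[0.106,0.018,0.435,0,0,0,1]]'; python3 w.py 0.462 -0.361 0.04 -92.3
python3 - <<'E'
from h import *
f=grab_frame("top");crop(f,300,120,380,200,7,"pics/t1.png")
g=grab_frame("side");crop(g,220,170,320,290,5,"pics/s1.png")
E
```

```text
t: 2.7
eef_pos: [0.4618, -0.3598, 0.1211]
ee_rot: [0.315, 1.57, -1.296]
force: [0.9, 1.2, 0.3]
width: 0.0875
now 2.7 [ 0.4618 -0.3598  0.1211] zdeg -92.28 F [0.9 1.2 0.3] w 0.0875 q [-0.33  0.3  -0.33  0.   -0.94  1.86]
shift [0.0811 0.0003 0.0011] turn [ 0.0003  0.0005 -0.0002]
```

View pics/t1.png

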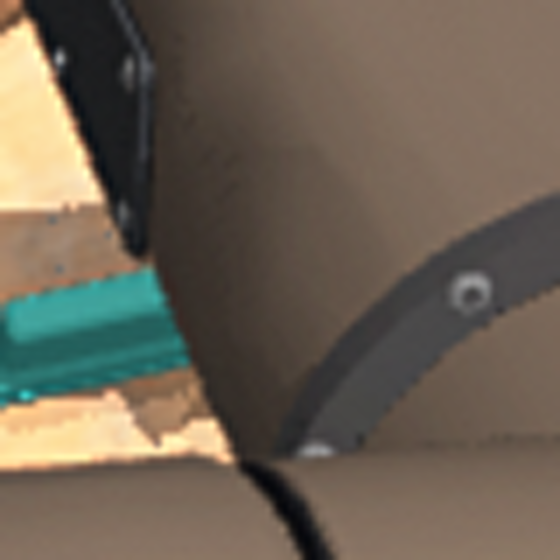

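View pics/s1.png

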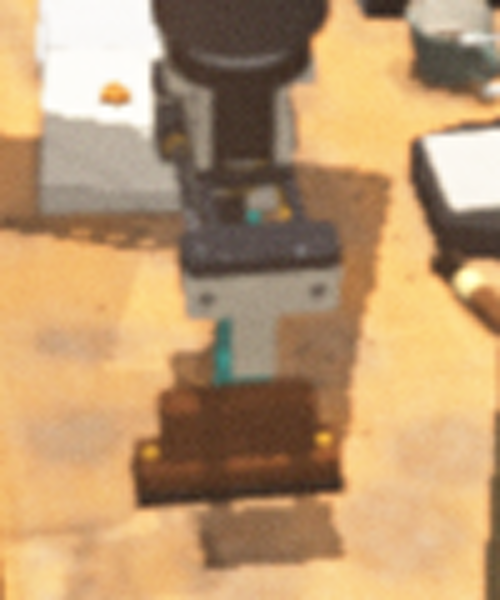

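The gripper is directly above the scraper; the side view shows the finger centred over the rib. The decoy is close on the left, so I'll narrow the jaws to about 48 mm before going down.

```bash
python3 - <<'E'
from h import *
f=np.load("f.npy",allow_pickle=True).item()
T=lambda u,v,z:onz(f,170+(u+.5)/3.8-.5,130+(v+.5)/3.8-.5,z)
print(T(616,150,.01),T(610,105,.068),T(470,160,.01))
E
python3 -m crank '[[0,0,0,0,0,0,0.55],[0,0,0,0,0,0,0.55],[0,0,0,0,0,0,0.55],[0.04,0,0,0,0,0,0.55],[0.07,0,0,0,0,0,0.55],[0.087,0,0,0,0,0,0.55],[0.087,0,0,0,0,0,0.55]]' 30; python3 w.py 0.462 -0.361 0.033 -92.3
```

```text
[ 0.46201945 -0.28810128  0.01      ] [ 0.48263805 -0.28078789  0.068     ] [ 0.50339325 -0.1749469   0.01      ]
t: 3.68
eef_pos: [0.4608, -0.3594, 0.0327]
ee_rot: [-1.836, 1.569, 2.836]
force: [0.4, 0.1, 0.2]
width: 0.0483
now 3.675 [ 0.4608 -0.3594  0.0327] zdeg -92.27 F [0.4 0.1 0.2] w 0.0483 q [-0.33  0.41 -0.42  0.   -0.75  1.86]
shift [-0.0003  0.0012  0.0015] turn [ 0.0004 -0.0006  0.0021]
```

```bash
python3 -m crank '[[0,0,0,0,0,0,0],[0,0,0,0,0,0,0],[0,0,0,0,0,0,0],[0,0,0,0,0,0,0],[0,0,0,0,0,0,0]]' 45; python3 w.py 0.462 -0.361 0.033 -92.3
python3 -m crank '[[-0.05,0,0,0,0,0,0],[-0.10,0,0,0,0,0,0],[-0.10,0,0,0,0,0,0],[-0.10,0,0,0,0,0,0]]'
python3 - <<'E'
from h import *
g=grab_frame("side");crop(g,220,150,320,290,4,"pics/s2.png");print(get_state()["force"],get_state()["width"])
E
```

```text
t: 4.3
eef_pos: [0.4619, -0.3599, 0.0343]
ee_rot: [1.074, 1.57, -0.537]
force: [-0.9, 0.9, 5.1]
width: 0.0221
now 4.3 [ 0.4619 -0.3599  0.0343] zdeg -92.26 F [-0.9  0.9  5.1] w 0.0221 q [-0.33  0.4  -0.42  0.   -0.75  1.86]
shift [0.0013 0.0002 0.0011] turn [ 0.0006  0.0006 -0.0011]
t: 4.8
eef_pos: [0.4607, -0.3591, 0.1328]
ee_rot: [-2.504, 1.57, 2.168]
force: [-0.3, 0.6, -2.8]
width: 0.0221
[-1.22284529 -0.47516721 -1.96287065] 0.021983376286155435
```

View pics/s2.png

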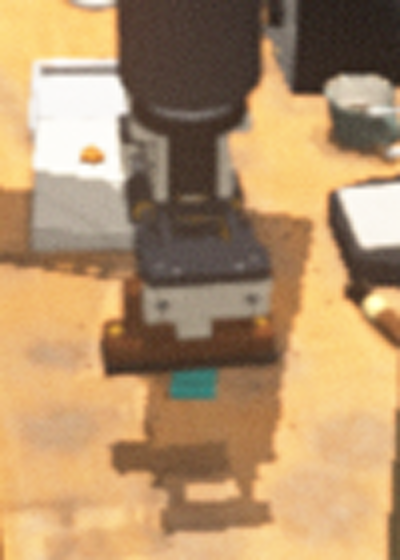

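Gripped (22 mm width) and lifted clear; the side view shows it level in the jaws. Next is the start of the wipe, behind both chips.

```bash
python3 w.py 0.4516 -0.060 0.133 -97.4
```

```text
now 4.85 [ 0.4603 -0.359   0.1321] zdeg -92.31 F [-1.2 -0.5 -2. ] w 0.022 q [-0.33  0.29 -0.32 -0.   -0.96  1.86]
shift [-0.0005 -0.0208 -0.2984] turn [ 0.0889 -0.0012  0.0022]
```

```bash
python3 -m crank '[[0,-0.003,-0.04,0.02,0,0,0],[0,-0.006,-0.09,0.04,0,0,0],[0,-0.01,-0.15,0.06,0,0,0],[0,-0.014,-0.20,0.089,0,0,0],[0,-0.018,-0.25,0.089,0,0,0],[0,-0.021,-0.285,0.089,0,0,0],[0,-0.021,-0.298,0.089,0,0,0],[0.03,-0.021,-0.298,0.089,0,0,0],[0.05,-0.021,-0.298,0.089,0,0,0],[0.05,-0.021,-0.298,0.089,0,0,0]]'; python3 w.py 0.4516 -0.060 0.060 -97.4
python3 - <<'E'
from h import *
f=grab_frame("top");crop(f,170,150,330,260,5,"pics/t3.png")
g=grab_frame("side");crop(g,210,140,310,240,6,"pics/s3.png")
E
```

```text
t: 6.1
eef_pos: [0.4505, -0.0619, 0.0816]
ee_rot: [-1.184, 1.565, -2.884]
force: [-0.7, -0.5, -1.6]
width: 0.0218
now 6.1 [ 0.4505 -0.0619  0.0816] zdeg -97.42 F [-0.7 -0.5 -1.6] w 0.0218 q [ 0.3   0.15 -0.65 -0.   -0.77  1.14]
shift [ 0.0215  0.001  -0.002 ] turn [-0.0003  0.002   0.005 ]
```

View pics/t3.png

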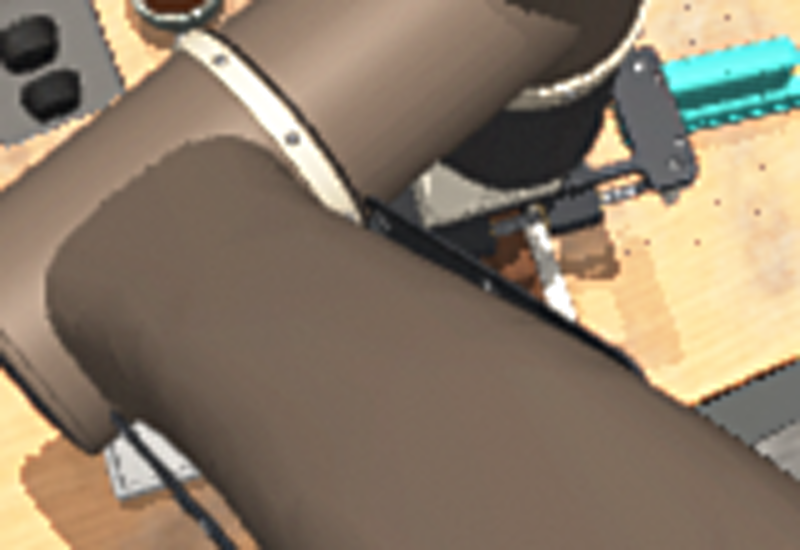

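View pics/s3.png

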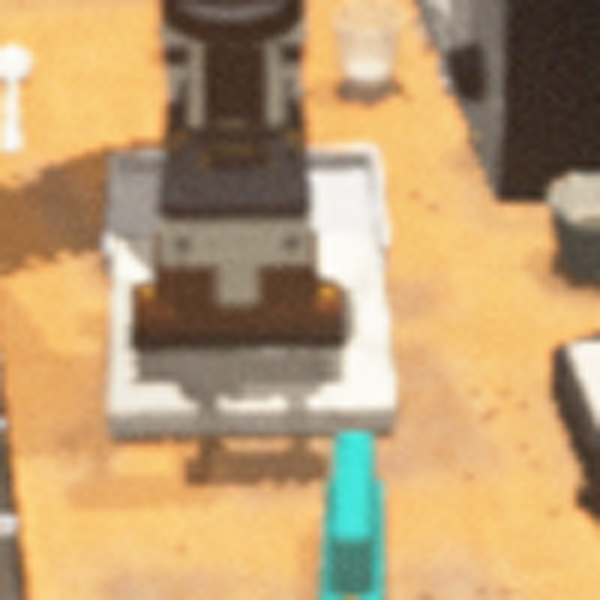

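The scraper sits parallel to the slab edge with its right-hand end behind the chips. Now a gentle descent to touch.

```bash
python3 -m crank '[[0.010,0.001,0,0,0,0,0],[0.018,0.001,0,0,0,0,0],[0.021,0.001,0,0,0,0,0],[0.021,0.001,0,0,0,0,0]]'; python3 -m crank '[[0.001,0,0,0,0,0,0],[0.001,0,0,0,0,0,0]]'
```

```text
t: 6.7
eef_pos: [0.4531, -0.0612, 0.0623]
ee_rot: [-1.114, 1.57, -2.814]
force: [0.1, 0.4, -1.7]
width: 0.0221
t: 6.95
eef_pos: [0.4534, -0.0611, 0.0617]
ee_rot: [1.957, 1.571, 0.258]
force: [-0.4, 1.2, -1.4]
width: 0.022
```

```bash
python3 -m crank '[[0.002,0,0,0,0,0,0],[0.002,0,0,0,0,0,0]]'; python3 -m crank '[[0.001,0,0,0,0,0,0],[0.001,0,0,0,0,0,0]]';python3 -m crank '[[0.001,0,0,0,0,0,0],[0.001,0,0,0,0,0,0]]'
```

```text
t: 7.2
eef_pos: [0.4532, -0.0612, 0.0595]
ee_rot: [-1.314, 1.571, -3.014]
force: [-1.3, 0.2, -1.8]
width: 0.0216
t: 7.45
eef_pos: [0.4532, -0.0612, 0.0585]
ee_rot: [-1.252, 1.571, -2.952]
force: [-0.4, 0.8, -1.5]
width: 0.0218
t: 7.7
eef_pos: [0.4534, -0.0612, 0.0583]
ee_rot: [1.385, 1.57, -0.314]
force: [-4.0, 0.1, 8.1]
width: 0.0216
```

Touched at TCP z 0.058, as predicted. I'll rise about 1.7 mm and wipe.

```bash
python3 -m crank '[[-0.0017,0,0,0,0,0,0],[-0.0017,0,-0.008,0,0,0,0],[-0.0017,0,-0.018,0,0,0,0],[-0.0017,0,-0.028,0,0,0,0],[-0.0017,0,-0.038,0,0,0,0],[-0.0017,0,-0.048,0,0,0,0],[-0.0017,0,-0.058,0,0,0,0],[-0.0017,0,-0.068,0,0,0,0],[-0.0017,0,-0.078,0,0,0,0],[-0.0017,0,-0.088,0,0,0,0]]'; python3 w.py 0.4728 0.1037 0.0600 -97.4
python3 - <<'E'
from h import *
f=grab_frame("top");crop(f,170,150,330,260,5,"pics/t4.png")
g=grab_frame("side");crop(g,210,140,310,240,6,"pics/s4.png")
E
```

```text
t: 8.95
eef_pos: [0.4646, 0.0268, 0.0592]
ee_rot: [-0.124, 1.571, -1.824]
force: [-0.1, -0.5, -2.5]
width: 0.0216
now 8.95 [0.4646 0.0268 0.0592] zdeg -97.38 F [-0.1 -0.5 -2.5] w 0.0216 q [ 0.48  0.2  -0.66  0.   -0.71  0.96]
shift [-0.0008 -0.0018 -0.0774] turn [0.0004 0.     0.    ]
```

View pics/t4.png

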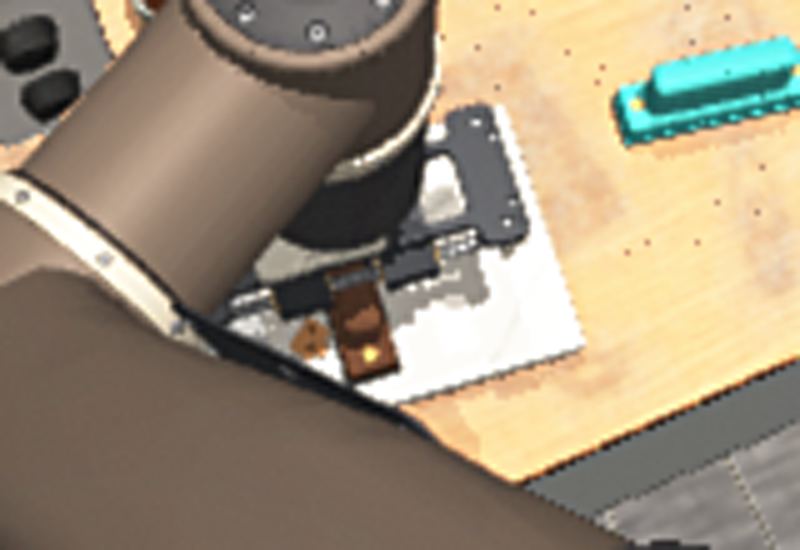

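View pics/s4.png

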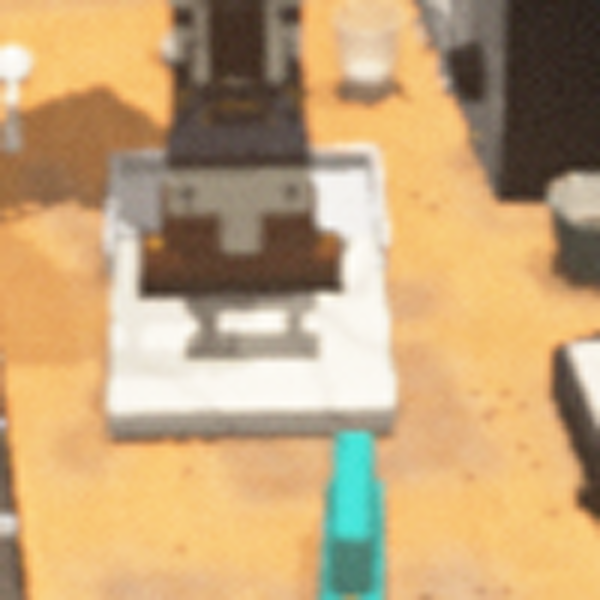

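The near chip at (310,338) rides ahead of the scraper, and the slab behind is clear. Continuing past the edge.

```bash
python3 -m crank '[[-0.0003,0,-0.009,0,0,0,0],[-0.0003,0,-0.019,0,0,0,0],[-0.0003,0,-0.029,0,0,0,0],[-0.0003,0,-0.039,0,0,0,0],[-0.0003,0,-0.049,0,0,0,0],[-0.0003,0,-0.059,0,0,0,0],[-0.0003,0,-0.069,0,0,0,0],[-0.0003,0,-0.077,0,0,0,0],[-0.0003,0,-0.082,0,0,0,0],[-0.0003,0,-0.082,0,0,0,0]]'; python3 w.py 0.4728 0.1037 0.0600 -97.4
python3 - <<'E'
from h import *
f=grab_frame("top");crop(f,170,150,330,260,5,"pics/t5.png")
g=grab_frame("side");crop(g,210,140,310,240,6,"pics/s5.png")
E
```

```text
t: 10.3
eef_pos: [0.4751, 0.1077, 0.0595]
ee_rot: [-0.823, 1.571, -2.522]
force: [-0.2, 0.8, -2.7]
width: 0.0216
now 10.3 [0.4751 0.1077 0.0595] zdeg -97.36 F [-0.2  0.8 -2.7] w 0.0216 q [ 0.63  0.23 -0.61 -0.   -0.73  0.81]
shift [-0.0005 -0.0018  0.0043] turn [0.0008 0.     0.    ]
```

View pics/t5.png

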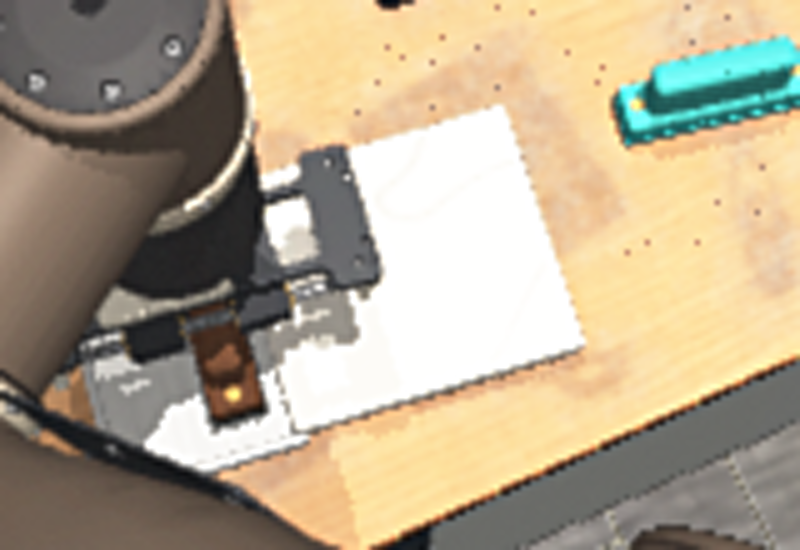

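View pics/s5.png

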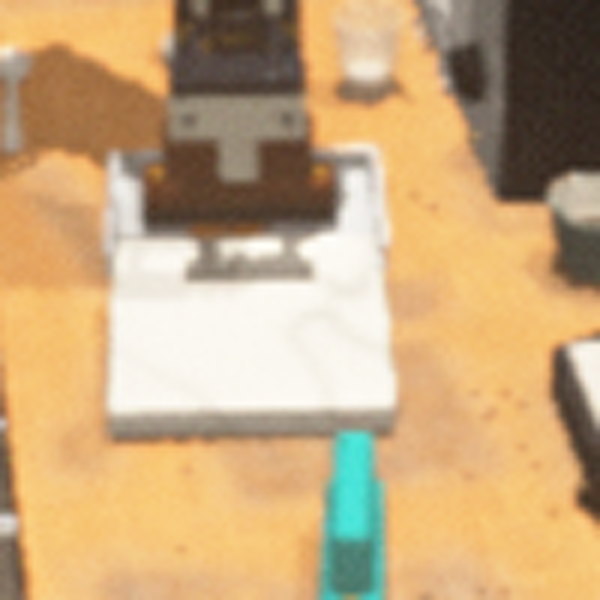

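The slab is clear, and an orange bit shows below the scraper in the catcher at side (240,228). I'll lift straight up and check both chips.

```bash
python3 -m crank '[[-0.03,0,0,0,0,0,0],[-0.08,0,0,0,0,0,0],[-0.10,0,0,0,0,0,0],[-0.10,0,0.05,0,0,0,0],[-0.10,0,0.10,0,0,0,0],[-0.10,0,0.12,0,0,0,0],[-0.10,0,0.12,0,0,0,0]]'; python3 w.py 0.46 -0.025 0.06 -97.4
python3 - <<'E'
from h import *
f=grab_frame("top");crop(f,170,150,330,260,5,"pics/t6.png")
g=grab_frame("side");crop(g,210,140,310,240,6,"pics/s6.png")
E
```

```text
t: 11.28
eef_pos: [0.4591, -0.013, 0.1596]
ee_rot: [-2.156, 1.571, 2.425]
force: [0.2, 0.0, -2.8]
width: 0.0218
now 11.275 [ 0.4591 -0.013   0.1596] zdeg -97.54 F [ 0.2  0.  -2.8] w 0.0218 q [ 0.4   0.06 -0.54 -0.   -0.97  1.04]
shift [0.0996 0.0025 0.0117] turn [-0.0024 -0.0001  0.0001]
```

View pics/t6.png

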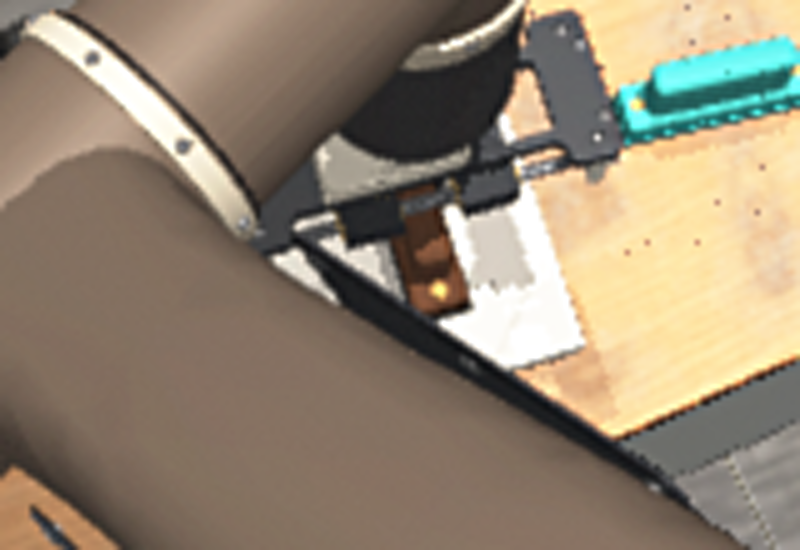

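View pics/s6.png

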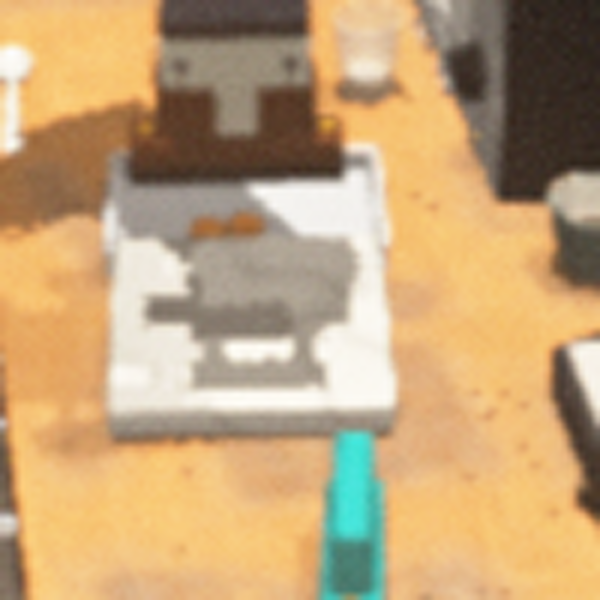

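Both chips show in the catcher at side (208,228) and (245,224). I'll check that they are beyond the slab edge, then set the scraper down at about the slab's centre.

```bash
python3 - <<'E'
from h import *
g=np.load("g.npy",allow_pickle=True).item()
for u,v in((208,228),(245,224)):
    for z in(.012,.02,.03):
        p=onz(g,210+u/6,140+v/6,z)-np.array([.463,-.011,0]);print(z,(p[0]*.992-p[1]*.129).round(4),(p[0]*.129+p[1]*.992).round(4))
E
python3 -m crank '[[0.03,0.0025,0.01,0,0,0,0],[0.07,0.0025,0.012,0,0,0,0],[0.09,0.0025,0.012,0,0,0,0],[0.097,0.0025,0.012,0,0,0,0],[0.0985,0.0025,0.012,0,0,0,0],[0.0985,0.0025,0.012,0,0,0,0]]';python3 -m crank '[[0.001,0,0,0,0,0,0],[0.001,0,0,0,0,0,0]]'
```

```text
0.012 -0.0214 0.1183
0.02 -0.0212 0.1053
0.03 -0.021 0.0891
0.012 0.0013 0.1223
0.02 0.0013 0.1093
0.03 0.0014 0.093
t: 12.12
eef_pos: [0.4613, -0.0233, 0.0618]
ee_rot: [1.962, 1.569, 0.263]
force: [0.9, 0.6, -1.6]
width: 0.0218
t: 12.38
eef_pos: [0.4609, -0.0237, 0.0605]
ee_rot: [2.074, 1.57, 0.374]
force: [-1.0, -0.2, -2.6]
width: 0.0217
```

```bash
python3 -m crank '[[0.0015,0,0,0,0,0,0],[0.0015,0,0,0,0,0,0]]';python3 -m crank '[[0.0008,0,0,0,0,0,0],[0.0008,0,0,0,0,0,0]]'
```

```text
t: 12.62
eef_pos: [0.4606, -0.0238, 0.0585]
ee_rot: [-1.372, 1.571, -3.072]
force: [1.1, 0.7, -2.6]
width: 0.0218
t: 12.88
eef_pos: [0.4607, -0.0239, 0.0583]
ee_rot: [1.263, 1.571, -0.436]
force: [-3.8, 0.7, 6.2]
width: 0.0217
```

Contact again at 0.0583. Releasing and retreating.

```bash
python3 -m crank '[[-0.0005,0,0,0,0,0,0.55],[-0.0005,0,0,0,0,0,0.55],[-0.0005,0,0,0,0,0,0.55],[-0.0005,0,0,0,0,0,0.55],[-0.02,0,0,0,0,0,0.55],[-0.06,0,0,0,0,0,0.55],[-0.11,0,0,0,0,0,0.55],[-0.15,0,0,0,0,0,0.55],[-0.15,0,0.06,0,0,0,0.55],[-0.15,0,0.12,0,0,0,0.55]]';python3 -m crank '[[0,0,0.06,0,0,0,0.55],[0,0,0.12,0,0,0,0.55],[0,0,0.18,0,0,0,0.55],[0,0,0.24,0,0,0,0.55],[0,0,0.24,0,0,0,0.55]]'
python3 - <<'E'
from h import *
f=grab_frame("top");crop(f,170,150,330,260,5,"pics/t7.png")
g=grab_frame("side");crop(g,210,140,310,240,6,"pics/s7.png")
E
```

```text
t: 14.12
eef_pos: [0.4454, -0.1434, 0.2086]
ee_rot: [1.825, 1.569, 0.129]
force: [0.4, -0.2, -0.3]
width: 0.0476
t: 14.75
eef_pos: [0.413, -0.3841, 0.2067]
ee_rot: [-1.624, 1.569, 2.955]
force: [0.1, 0.6, -0.9]
width: 0.0477
```

View pics/t7.png

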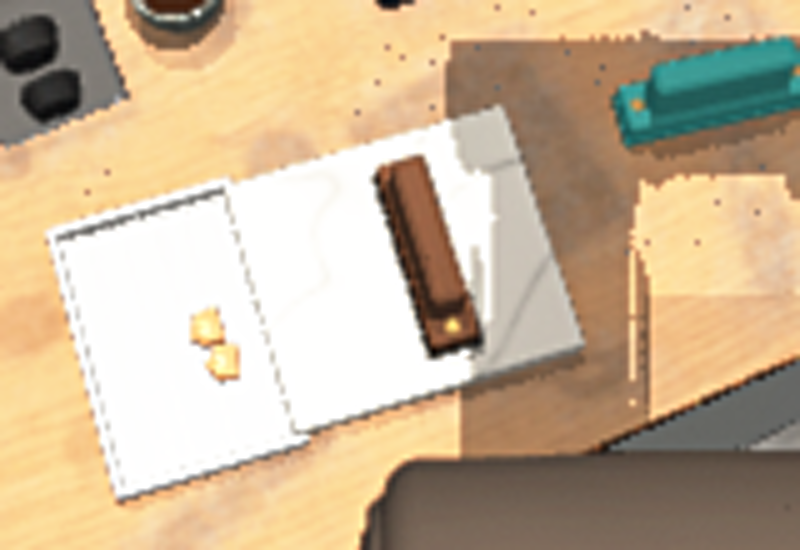

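View pics/s7.png

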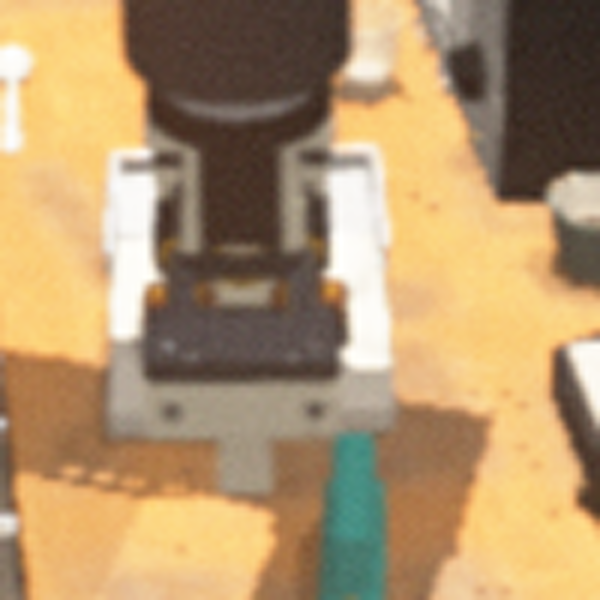

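The top view shows both chips flat in the catcher at (207,327) and (224,361). The scraper stands upright wholly on the slab at (428,258), and the arm is clear of everything. Handing in.

```bash
python3 -c "
from station import *
print(job_done(), get_state()['t'])"
```

```text
the job is handed in; nothing more can be done
the job is handed in; nothing more can be done
```

I gripped the scraper by its rib and wiped both biscuit chips off the slab into the crumb catcher in one stroke. The underside was about 1 mm above the marble during the stroke. I then set the scraper down on the slab and moved the arm away, and handed the job in at about 14.9 s.

**Last picture (top camera):** both chips lie in the catcher clear of the slab edge, the scraper stands upright wholly on the slab, and the turquoise look-alike has not been touched. The highest force reading I saw was about 9 N, when the scraper touched the slab.

**Disagreements and gaps:**
- The two cameras disagreed by up to about 9 mm on the slab's right edge, so I averaged them. The touch-down height matched what I expected.
- The final side view was blocked by the arm, so the end state rests on the top view. An earlier side view had also shown both chips in the catcher.

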